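Set the imager's lamp flap at the marked angle and hold it

TASK

Three metal adapter sleeves stand on the blue tray: put the one that fits the imager's round well with hardly any play fully home in the well, upright, and let go of it. Then take the yellow bar of the imager's lamp flap, swing the flap from its parked position forward and down until it lies parallel with the red pointer, and finish the program while still holding it there: the hinge is too weak to hold it, so do not let go. Leave the red pointer, the other two sleeves, the bottle, the mouse and the red carton as they are.

Things in the scene. Friction and masses are not known exactly. Their poses are not given: they have to be found in the camera images.
- imager: fixed white bench imager, base 250 (x) x 200 (y) mm, origin at the centre of its underside; level, place and yaw vary. Its x axis points from its front to the hinge at its rear. Dark deck 60 mm high with the well. Hinge axis along its y at x = +90 mm, 125 mm high, between two white posts (y = +-87 mm, top 138 mm high).
- well (a point): centre of the FLOOR of the round well in the imager's dark deck (imager frame x = -50, y = 0, height 48 mm). Well 49 mm in diameter, 12 mm deep, brass-coloured floor, mouth chamfered by 3 mm at the deck top (60 mm height).
- sleeve_small: plain aluminium tube standing upright, outer diameter 38 mm, 6 mm wall, 40 mm tall, about 90 g; origin at the centre of its lower end. Far too loose in the well. The three sleeves stand in shuffled places in a row on the blue tray, about 90 mm apart.
- sleeve_mid: the correct sleeve: aluminium tube standing upright, outer diameter 46 mm, 6 mm wall, 40 mm tall, 60 to 120 g; origin at the centre of its lower end. Fits the 49 mm well; fully home, it stands 28 mm proud of the deck.
- sleeve_large: aluminium tube standing upright, outer diameter 54 mm, 6 mm wall, 40 mm tall, about 90 g; origin at the centre of its lower end. Does not enter the well.
- tray: fixed flat blue tray, 120 (x) x 280 (y) x 4 mm, origin at the centre of its underside; the sleeves stand on it in a row along the tray's y axis (4 mm above the table).
- flap: grey lamp flap, 0.5 to 0.72 kg, origin on the hinge axis at mid-width. It runs from the hinge along its own -x: panel 150 mm wide, 10 thick, from 20 to 135 mm out, then two arms (y = +-52 mm) to the bar. Angle 0 = level towards the imager's front, axes as the imager's; rises about +y, 90 deg = upright. Starts parked at 92 to 106 deg (stop) and stays; let go in front of upright, it falls.
- flap_bar (a point): centre of the flap's yellow round bar, 185 mm from the hinge axis (flap frame x = -185 mm); 12 mm in diameter, parallel to the hinge, free for 96 mm between its arms; gap of 44 mm between bar and panel. Can be pinched from above, fingers closing across it, at any flap angle, and turns between the fingers.
- mark (a joint): angle of the red pointer in radians, on the same scale as the flap angle: 0 = level towards the imager's front, growing upwards. Between 0.65 and 1.0 at the start; it stays where it is. The flap is to be brought to this angle, to within 4 degrees.
- mark_tip (a point): free tip of the red pointer, a thin red bar 8 mm thick beside the flap on the imager's -y side (y = -105 mm), turning on the flap's hinge axis; tip 165 mm from the axis. Its x axis runs from the tip back to the hinge axis.
- bottle: loose white bottle, 60 mm in diameter, 160 mm tall, origin at the centre of its underside; leave alone
- mouse: loose black computer mouse, 100 x 60 x 30 mm, origin at the centre of its underside; leave alone
- carton_red: loose red cardboard carton with a black slot on top, 100 x 140 x 60 mm, origin at the centre of its underside; leave alone

How it is judged (in metres and radians):
On the way, in this order (a step that is already met when the one before it is completed fails the run):
1. the 46 mm sleeve is fully home and upright in the well, released (horizontal distance between sleeve_mid and well below 0.004 m and z of sleeve_mid in the frame of well below 0.003 m and angle between sleeve_mid's own z axis and vertical below 0.08 rad and contact force between the fingers and sleeve_mid below 0.1 N), for 0.2 s.
2. the flap is held by the fingers at the red pointer's angle (angle between the x axis of flap and the x axis of mark_tip, either way round below 0.07 rad and contact force between the fingers and flap above 0.3 N and angular speed of flap below 0.1 rad/s and contact force between flap and sleeve_small below 0.2 N and contact force between flap and sleeve_mid below 0.2 N and contact force between flap and sleeve_large below 0.2 N and contact force between flap and bottle below 0.2 N and contact force between flap and mouse below 0.2 N and contact force between flap and carton_red below 0.2 N), for 0.2 s.
At the end, for the whole second after the job is handed in: The 46 mm sleeve is home in the well (within 4 mm of its centre, within 3 mm of its floor, tilted less than 0.08 rad) and not touched by the fingers; the flap is within 0.07 rad (4 degrees) of the red pointer, at rest, carried by the fingers (contact over 0.3 N) and by no loose thing (all of step 1 and all of step 2); the arm keeps its last pose, push and grip.
It fails at once if the red pointer is pushed (tip over 12 mm) (distance of mark_tip from where it was at the start of the episode above 0.012 m).
It fails at once if a wrong sleeve is moved over 30 mm (distance of any of sleeve_small, sleeve_large from where it was at the start of the episode above 0.03 m).
It fails at once if the bottle, the mouse or the red carton is moved over 30 mm (distance of any of bottle, mouse, carton_red from where it was at the start of the episode above 0.03 m).
It also fails if it takes over 54 s, if anything falls off the work surface, if the arm or the gripper's body presses on something with over 40 N, if the wrist force passes 120 N, or if a joint passes its speed limit or range.

ROBOT

A 7-joint arm with a two-finger parallel gripper is mounted at the origin on the work surface. World frame = base frame: x ahead of the robot, y to its left, z up, the work surface at z = 0. Lengths are in mm, angles in rad, forces in N, time in s.
With the tool pointing down it reaches from about 400 to 875 mm from the base axis. Payload 6.5 kg.
Tool frame: the origin (TCP) lies midway between the tips of the shut fingers; the grasp point (between the pads) lies env.grasp_offset behind it (env.grasp_offset is the distance from the TCP to the grasp point, in mm); y points along the fingers, z is the direction in which the jaws open and shut, and the axes are right-handed (so a half turn about y gives the same grasp; the last joint's range is limited). The gripper opens to 85 mm and grips with 20 to 120 N. Pads are 22 mm wide; open, the fingers measure 114 mm over their backs; the gripper's body (76 mm by 85 mm) begins 54 mm behind the grasp point. The pads swing forward as they close: fully open they stand 13 mm farther back than shut.
Start: joints at [1.281, 0.536, -0.004, 1.538, 0.003, 1.067, -0.071], TCP at [144.255, -633.783, 231.29] pointing down, gripper open.
Joint ranges: [-2.7, 2.7], [-0.37, 2.16], [-1.27, 1.26], [0.24, 2.4], [-1.31, 4.45], [0.19, 1.91], [-2.76, 2.76]. Speed limits (rad/s): [2.39, 2.39, 3.14, 3.14, 3.14, 3.14, 3.14].

INTERFACE

Orientations are given as [roll, pitch, yaw] about the fixed x, y, z axes, in that order (R = Rz(yaw) Ry(pitch) Rx(roll)).
In Python, from bench import monitor, snapshot, workorder, models, env gives the robot as it stands.
- The arm moves only by the shell command python3 -m crank 'ROWS' [FORCE]. ROWS is JSON, a list of rows, each a list of 5 numbers: the closure, from 0 (fully open) to 1 (shut), then the shift along the tool's x, y, z in cm, then the turn about the tool's y in rad. A call has 1 to 20 rows; each row is the pose to reach, as a shift and turn from the pose commanded when the call began, along the tool's axes at that moment; what a row does not reach only later rows make up. A row lasts 1/8 s, in which the tool goes at most 62.5 mm and 10.7 degrees, less where a joint would pass 70% of its speed; a pose out of reach is approached as far as the arm can. A call with a gripper value outside its range is refused whole. The fingers move at their own pace and stop on an object; FORCE is the grip in N (left out, the last holds). Time passes only in rows, so rows that repeat a pose let the fingers close. It gives the time, the measured TCP pose, the force and the opening at its end, in the units of the state.
- monitor.state(): the state, without advancing time (a new reading comes with each control period).
- snapshot(name): name is "scene" or "side" or "wrist"; returns a dict with "frame" (400x640x3 uint8, red, green, blue), "fx", "fy", "cx", "cy" (pixels), "R" (3x3) and "t" (3): a world point X has camera coordinates R X + t; the wrist camera has in their place "hand_eye" (4x4, takes a point from camera to tool coordinates, whose origin is the TCP and whose axes are the tool frame's). Camera axes: x right, y down, z forward; pixel columns grow to the right and rows downward; lengths in mm; the calibration is good to about 2 mm. A picture is of the moment at which its call begins: read the wrist's pose just before it. There is no depth.
- workorder.finish_job(): hands the job in, once; it reports no verdict.
Trained networks look in the newest picture that a camera, given by its name, has taken for a name from the list of things; names that differ only in an ending like _2 or _b are one class to them, and where a whole thing is asked for, a point or a joint stands for the part that bears it (a point fixed in the world has none). Each returns a list of dicts, best first, with "conf" (0 to 1); they miss things now and then, are a little off and sometimes report something else, mostly with a low value. They report only what shows in the picture. A call takes as long as a camera call.
- models.regions_of(camera, query): "pixels" (400x640 bool, what is visible of it).
- models.spot_point(camera, query): "point" ([x, y, z] in mm, in the coordinates of the camera as it stood for that picture, good to about 4 mm: a listed point, or the origin of a listed thing).
The state is a dict: "clock": time; "joints": joint angles; "qd": joint speeds; "tau": joint torques, N m; "tcp_pos": TCP position; "eef_rot": TCP orientation; "force": force on the tool from outside, world axes, zero at the start; "moment": the same for the moment, N m; "opening": finger opening in mm.
Only numpy, scipy, OpenCV 4.12 (cv2) and the standard library are available. Lean on these libraries where they do the work, as an engineer would, in place of code of your own. Each camera call takes 0.05 s, during which the arm holds its last target. There are 200 camera calls.

## Working session

There is one attempt and no reset: what is moved stays moved. The work goes in short steps, Python scripts to look and compute and a shell command to move; the robot and the scene stay as the last step left them, time stands still between calls to the robot, and variables do not carry over. Pictures are saved under pics/ and viewed, about 8 in all and at most 12, crops included, and the job is handed in when it is done.

```bash
ls; mkdir -p pics
cat > h.py <<'E'
import numpy as np, cv2
from scipy.spatial.transform import Rotation as Rn
from bench import monitor, snapshot, workorder, models, env
def pose():
    s=monitor.state(); return np.array(s["tcp_pos"]),Rn.from_euler('xyz',s["eef_rot"]).as_matrix()
def cam(name):
    p,R=pose(); d=snapshot(name); K=np.array([[d['fx'],0,d['cx']],[0,d['fy'],d['cy']],[0,0,1.]])
    if name=="wrist":
        H=np.array(d['hand_eye']); Rw=R@H[:3,:3]; c=R@H[:3,3]+p
    else:
        Rw=np.array(d['R']).T; c=-Rw@np.array(d['t'])
    return d['frame'],K,Rw,c   # X=Rw@xc+c
def pt(C,name,q,n=1):
    return [(np.round(C[2]@np.array(r['point'])+C[3],1),round(r['conf'],2)) for r in models.spot_point(name,q)[:n]]
def proj(C,X):
    x=C[2].T@(np.array(X,float)-C[3]); u=C[1]@x; return u[:2]/u[2]
def ray(C,uv):
    d=C[2]@np.linalg.inv(C[1])@np.array([uv[0],uv[1],1.]); return C[3],d/np.linalg.norm(d)
def onz(C,uv,z):
    c,d=ray(C,uv); return c+d*(z-c[2])/d[2]
def tri(rays):
    A=np.zeros((3,3));b=np.zeros(3)
    for c,d in rays:
        P=np.eye(3)-np.outer(d,d);A+=P;b+=P@c
    X=np.linalg.solve(A,b); return X,[round(float(np.linalg.norm((np.eye(3)-np.outer(d,d))@(X-c))),1) for c,d in rays]
def save(fr,n): cv2.imwrite('pics/'+n,fr[:,:,::-1])
E
cat > a.py <<'E'
from h import *
np.set_printoptions(suppress=True,precision=3)
print(monitor.state(),env.grasp_offset,pose()[1])
F=[]
for n in("scene","side"):
    C=cam(n);F.append(C[0]);print(n,C[3])
    for q in("imager","well","sleeve_small","sleeve_mid","sleeve_large","tray","flap","flap_bar","mark_tip","mark","bottle","mouse","carton_red"):
        r=pt(C,n,q,3)
        print(q,[(x.tolist(),c,proj(C,x).astype(int).tolist()) for x,c in r])
save(np.vstack([cv2.resize(f,(480,300)) for f in F]),'1.png')
E
python3 a.py
```

```text
pics
{'clock': 0.0, 'joints': array([ 1.281,  0.537, -0.004,  1.539,  0.003,  1.067, -0.071]), 'qd': array([-0.002,  0.   , -0.001,  0.   , -0.   , -0.001, -0.001]), 'tau': array([  0.   , -58.341,   1.048, -25.91 ,   0.012,   0.01 ,   0.   ]), 'tcp_pos': array([ 144.104, -633.172,  230.375]), 'eef_rot': array([-1.573, -0.   , -2.918]), 'force': array([ 0.523, -0.085,  0.058]), 'moment': array([-0.019,  0.031,  0.029]), 'opening': 85.5042862624115} 18.700000000000003 [[-0.975 -0.     0.222]
 [-0.222  0.002 -0.975]
 [ 0.    -1.    -0.002]]
scene [1371.933 -462.12   801.147]
imager [([562.5, -111.9, 1.7], 0.64, [292, 229])]
well []
sleeve_small [([491.2, 184.8, 3.9], 0.52, [360, 187])]
sleeve_mid [([528.6, 360.3, 6.6], 0.73, [407, 177]), ([506.4, -213.6, 230.3], 0.28, [244, 167])]
sleeve_large [([511.1, 275.7, 7.1], 0.64, [385, 182]), ([505.8, -211.3, 229.1], 0.16, [245, 167])]
tray [([491.6, 185.1, 3.2], 0.71, [360, 188]), ([504.8, 275.4, 4.2], 0.63, [383, 182])]
flap [([653.9, -131.5, 128.8], 0.74, [298, 217]), ([693.0, 237.2, -2.2], 0.16, [410, 217])]
flap_bar [([562.7, -112.3, 4.4], 0.71, [292, 229]), ([679.6, -134.3, 307.6], 0.7, [298, 165])]
mark_tip [([506.4, -209.0, 228.4], 0.78, [246, 167])]Traceback (most recent call last):
  File "a.py", line 8, in <module>
    r=pt(C,n,q,3)
  File "h.py", line 14, in pt
    return [(np.round(C[2]@np.array(r['point'])+C[3],1),round(r['conf'],2)) for r in models.spot_point(name,q)[:n]]
                                                                                     ~~~~~~~~~~~~~~~~~^^^^^^^^
ValueError: it knows: bottle, carton_red, flap, flap_bar, imager, mark_tip, mouse, sleeve_large, sleeve_mid, sleeve_small, tray, well
```

```bash
sed -i 's/"mark",//' a.py; python3 a.py | sed 1,1d
```

```text
[-0.222  0.    -0.975]
 [ 0.    -1.    -0.   ]]
scene [1371.933 -462.12   801.147]
imager [([562.5, -112.9, 3.8], 0.78, [292, 229])]
well []
sleeve_small []
sleeve_mid [([526.7, 357.4, 9.6], 0.44, [406, 177]), ([504.9, 273.9, 4.5], 0.29, [383, 182])]
sleeve_large [([509.2, 275.1, 8.1], 0.8, [384, 181])]
tray [([505.7, 271.2, 0.2], 0.63, [383, 183])]
flap [([654.5, -130.2, 125.6], 0.94, [299, 217]), ([527.7, 363.2, 6.5], 0.3, [407, 177])]
flap_bar [([683.6, -137.7, 307.6], 0.74, [298, 166]), ([501.1, 273.1, 1.3], 0.29, [382, 182])]
mark_tip [([508.1, -211.4, 228.8], 0.78, [245, 168]), ([527.3, 362.5, 5.4], 0.35, [407, 177])]
bottle [([693.3, 234.9, -6.2], 0.84, [409, 218])]
mouse [([442.3, -409.2, 0.7], 0.7, [185, 240])]
carton_red [([632.6, -433.5, 3.5], 0.82, [193, 287])]
side [ -3.227 672.897 661.959]
imager [([562.2, -110.7, 1.1], 0.73, [343, 221]), ([530.9, 357.8, 4.0], 0.43, [211, 333])]
well [([516.7, -105.4, 48.9], 0.79, [357, 213])]
sleeve_small [([496.2, 185.6, 4.0], 0.98, [286, 292]), ([677.3, -144.8, 307.6], 0.44, [317, 99])]
sleeve_mid [([532.9, 358.9, 6.6], 0.67, [210, 331])]
sleeve_large [([513.8, 272.2, 4.9], 0.59, [250, 311]), ([492.1, 183.2, 5.8], 0.35, [288, 291])]
tray [([504.5, 271.2, 2.7], 0.92, [254, 313])]
flap [([652.2, -132.9, 125.3], 0.8, [322, 167])]
flap_bar [([679.0, -140.3, 308.7], 0.86, [316, 99])]
mark_tip [([507.6, -214.8, 226.5], 0.71, [387, 137]), ([510.5, 269.5, 4.4], 0.26, [252, 311])]
bottle [([693.7, 236.7, 0.0], 0.89, [209, 267]), ([532.0, 358.8, 4.6], 0.21, [211, 332])]
mouse [([442.2, -412.7, 0.3], 0.84, [435, 191])]
carton_red [([635.5, -440.1, -0.6], 0.74, [385, 169])]
```

View pics/1.png

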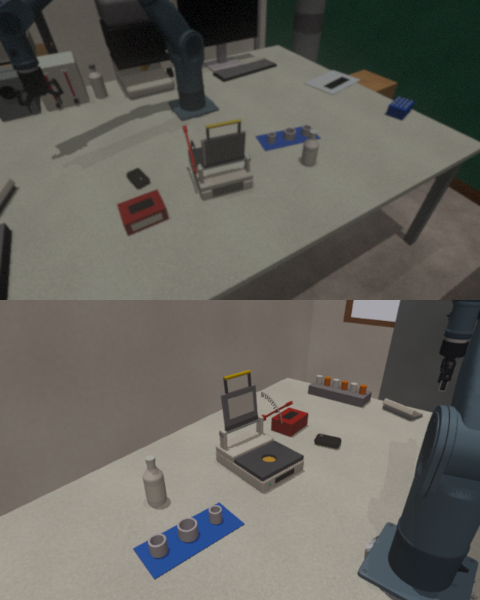

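The scene matches the networks: small (496,186), large (513,272) and mid (532,359) on the tray. The imager is yawed about -0.22, and the flap is parked at about 98°. I'll move over to the well, then the sleeves, for close wrist views.

```bash
cat >> h.py <<'E'
def go(X,psi,s=1):
    "rows delta for TCP X, jaw (tool z) world azimuth psi (rad)"
    p,R=pose(); d=R.T@(np.array(X,float)-p)/10
    a=np.arctan2(R[1,2],R[0,2]); t=-(psi-a); t=(t+np.pi)%(2*np.pi)-np.pi
    return np.round(d,2).tolist(),round(float(t),3)
def st():
    s=monitor.state(); print(round(s['clock'],2),np.round(s['tcp_pos'],1),np.round(s['eef_rot'],3),np.round(s['force'],1),round(s['opening'],1),np.round(s['joints'],2))
E
python3 - <<'E'
from h import *
st()
print(np.round(snapshot("wrist")['hand_eye'],3))
for X in [(144,-633,400),(420,-350,400),(450,-100,400),(480,340,300)]: print(X,go(X,-.214))
E
```

```text
1.8 [ 144.2 -633.8  231.3] [-1.571 -0.    -2.918] [-0.1 -0.2 -0.4] 85.3 [ 1.28  0.54 -0.    1.54  0.    1.07 -0.07]
[[-1.0000e-03  9.6300e-01  2.6800e-01 -6.8074e+01]
 [-0.0000e+00 -2.6800e-01  9.6300e-01 -1.4327e+02]
 [ 1.0000e+00  0.0000e+00  1.0000e-03 -2.8100e-01]
 [ 0.0000e+00  0.0000e+00  0.0000e+00  1.0000e+00]]
(144, -633, 400) ([0.01, -16.87, -0.08], -1.133)
(420, -350, 400) ([-33.18, -16.87, -21.55], -1.133)
(450, -100, 400) ([-41.66, -16.87, -45.26], -1.133)
(480, 340, 300) ([-54.35, -6.87, -87.5], -1.133)
```

```bash
python3 -m crank '[[0,0,-6,0,0],[0,-2,-12,0,-0.1],[0,-6,-15,-3,-0.25],[0,-11,-15,-6,-0.42],[0,-16,-15,-9,-0.6],[0,-21,-15,-13,-0.78],[0,-26,-15,-17,-0.95],[0,-31,-15,-21,-1.1],[0,-34,-15,-26,-1.133],[0,-37,-15,-31,-1.133],[0,-39,-15,-36,-1.133],[0,-41.5,-15,-41,-1.133],[0,-44,-14,-46,-1.133],[0,-47,-12,-49.5,-1.133],[0,-48.8,-10,-49.5,-1.133],[0,-48.8,-10,-49.5,-1.133],[0,-48.8,-10,-49.5,-1.133]]'
cat > b.py <<'E'
from h import *
import sys
st(); C=cam("wrist"); save(C[0],sys.argv[1])
for q in sys.argv[2:]:
    for x,c in pt(C,"wrist",q,2): print(q,x,c,np.round(proj(C,x)))
np.savez('v_'+sys.argv[1][:-4],K=C[1],R=C[2],c=C[3],f=C[0])
E
python3 b.py 2.png well flap_bar mark_tip imager
```

```text
clock: 3.98
tcp_pos: [510.0, -43.5, 331.8]
eef_rot: [-1.571, -0.0, -1.786]
force: [0.6, 0.0, 0.3]
opening: 85.2
3.98 [510.  -43.5 331.8] [-1.571 -0.    -1.786] [0.6 0.  0.3] 85.2 [ 0.5   0.25 -0.6   1.75  0.15  1.19 -0.36]
well [ 517.3 -105.5   50.4] 0.8 [335. 210.]
flap_bar [ 680.4 -136.2  307.1] 0.96 [624. 323.]
imager [ 563.  -118.2   -0.9] 0.75 [364. 202.]
```

View pics/2.png

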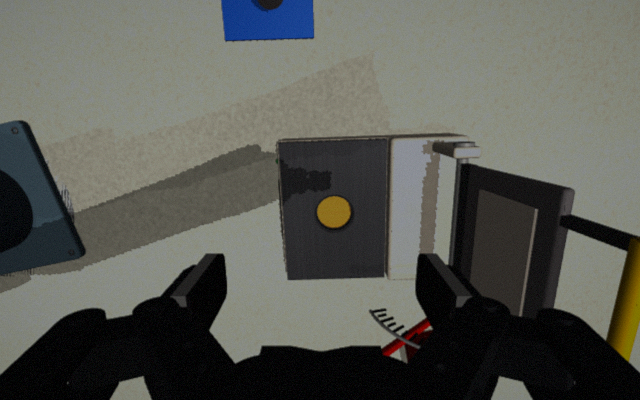

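View 2 shows the well's brass disc at about (334,211), the deck's edges (278-388, 140-280), and the yellow bar at the right edge at about (625,320). Next is a second well view, then the sleeves.

```bash
python3 -m crank '[[0,-3,3,0,0],[0,-6,7,0,0],[0,-6,7,0,0],[0,-6,7,0,0]]' >/dev/null; python3 b.py 3.png well
python3 - <<'E'
from h import *
print(go((530,405,250),-.207))
E
cat > c.py <<'E'
from h import *
def brass(n):
    v=np.load(f'v_{n}.npz'); f=v['f'].astype(int); C=(f,v['K'],v['R'],v['c'])
    m=((f[:,:,0]>120)&(f[:,:,2]<90)&(f[:,:,0]>f[:,:,1]*1.1)).astype(np.uint8); u0=proj(C,(516,-104,48))
    n_,l,s,cc=cv2.connectedComponentsWithStats(m); i=1+np.argmin(np.linalg.norm(cc[1:]-u0,axis=1)+1e4*(s[1:,4]<150))
    print(s[i],cc[i]); return C,cc[i]
r=[]
for n in('2','3'):
    C,c=brass(n); r.append(ray(C,c)); print(onz(C,c,48))
print(tri(r))
E
python3 c.py
```

```text
4.72 [523.3  15.  262.1] [-1.57  -0.    -1.785] [-0.1  0.4 -0.5] 85.2 [ 0.38  0.35 -0.61  1.81  0.23  1.05 -0.53]
well [ 511.8 -104.9   51.2] 0.94 [332. 274.]
([-38.27, 1.23, -7.75], -0.009)
[317 197  33  30 765] [333.33856209 211.40653595]
[ 514.33726053 -107.73469109   48.        ]
[316 260  37  31 879] [334.55403868 274.83503982]
[ 514.35824655 -109.04202855   48.        ]
(array([ 514.59809842, -106.06457658,   53.5343414 ]), [0.1, 0.1])
```

```bash
python3 -m crank '[[0,-6,0,-1.3,0],[0,-12,0,-2.6,0],[0,-18,0,-3.9,0],[0,-24,0,-5.2,0],[0,-30,0.5,-6.5,0],[0,-36,1,-7.7,0],[0,-38.3,1.2,-7.7,0],[0,-38.3,1.2,-7.7,0],[0,-38.3,1.2,-7.7,0]]' >/dev/null; python3 b.py 4.png sleeve_small sleeve_mid sleeve_large tray bottle
python3 - <<'E'
from h import *
for n,b in(('2',(317,197,33,30)),('3',(316,260,37,31))):
    v=np.load(f'v_{n}.npz');C=(v['f'],v['K'],v['R'],v['c']);x,y,w,h=b;u=x+w/2-.5
    lo=onz(C,(u,y+h-.5),48); hi=onz(C,(u,y-.5),57); print(lo,hi, 'xs',onz(C,(x-.5,y+h/2),48),onz(C,(x+w-.5,y+h/2),48))
E
```

```text
5.95 [530.2 404.5 249.8] [-1.569e+00 -1.000e-03 -1.787e+00] [ 0.3 -0.7 -0.4] 85.6 [-0.32  0.63 -0.63  1.44  0.39  1.2  -1.21]
sleeve_small [496.7 183.9   0.5] 0.64 [330. 326.]
sleeve_mid [528.7 360.5   1. ] 0.9 [327. 205.]
sleeve_large [514.5 270.2   0.8] 0.93 [330. 270.]
tray [504.7 272.7  -3.6] 0.8 [323. 268.]
bottle [690.  237.    1.5] 0.62 [462. 267.]
[ 509.32522111 -129.6072442    48.        ] [518.38392178 -84.19045638  57.        ] xs [ 491.0541507 -103.5561294   48.       ] [ 536.33864817 -113.41690985   48.        ]
[ 509.27405873 -130.34000609   48.        ] [518.38529751 -84.21840539  57.        ] xs [ 490.99952517 -104.89326717   48.        ] [ 536.00291727 -114.69301449   48.        ]
```

View pics/4.png

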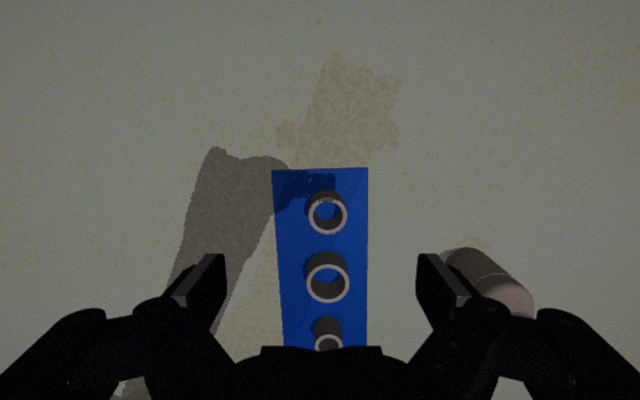

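View 4 shows the ring of the 46 mm sleeve at (328,213), the large one at (327,283) and the small one at (329,343), in the order the networks gave. I'll fit the rim from this view and a second one.

```bash
python3 -m crank '[[0,2,5,0,0],[0,2,7,0,0],[0,2,7,0,0],[0,2,7,0,0]]' >/dev/null; python3 b.py 5.png sleeve_mid
cat > d.py <<'E'
from h import *
def ring(n,X):
    v=np.load(f'v_{n}.npz');f=v['f'];C=(f,v['K'],v['R'],v['c']);u=proj(C,X).astype(int);r=70
    x0,y0=max(u[0]-r,0),max(u[1]-r,0);w=f[y0:u[1]+r,x0:u[0]+r].astype(np.uint8)
    m=(w.min(2)>100).astype(np.uint8)
    cs,_=cv2.findContours(m,cv2.RETR_EXTERNAL,cv2.CHAIN_APPROX_NONE)
    best=min((c for c in cs if len(c)>40),key=lambda c:np.linalg.norm(c.mean((0,1))+[x0,y0]-u))
    e=cv2.fitEllipse(cv2.convexHull(best)); c=np.array(e[0])+[x0,y0]
    pz=onz(C,c,44); D=np.linalg.norm(C[3]-pz)
    print(n,np.round(c,1),'axes',np.round(e[1],1),'diam mm',np.round(np.array(e[1])*D/C[1][0,0],1),pz)
    return ray(C,c)
a=[ring('4',(529,359,44)),ring('5',(529,359,44))]
print(tri(a)); ring('4',(514,271,44))
v=tri(a)[0]
print('hover',go((v[0],v[1],90),-.207),'grasp',go((v[0],v[1],9),-.207))
E
python3 d.py
```

```text
6.75 [525.3 388.6 180.9] [-1.57   0.003 -1.784] [-0.7  0.1  0.6] 85.5 [-0.3   0.67 -0.61  1.55  0.42  1.05 -1.23]
sleeve_mid [528.2 358.5   1.5] 0.86 [329. 211.]
4 [327.6 215.5] axes [34.8 37.1] diam mm [40.2 42.8] [529.20876543 360.68112739  44.        ]
5 [330.6 224.9] axes [36.2 44.6] diam mm [33.8 41.6] [528.27282476 357.38070924  44.        ]
(array([533.01447546, 392.06068194, 143.51558056]), [0.7, 0.7])
4 [327.8 283.2] axes [37.1 41.2] diam mm [46.8 52.1] [511.25073162 275.55800329  44.        ]
hover ([-0.5, 9.1, 0.66], -0.006) grasp ([-0.48, 17.2, 0.65], -0.006)
```

Run:
```python
from h import *
o=[]
for n,(x,y) in(('4',(328,215)),('5',(330,225))):
    f=np.load(f'v_{n}.npz')['f'];w=f[y-45:y+45,x-45:x+45]; print(w[45,::4].min(1) )
    o.append(cv2.resize(np.clip(w*1.5,0,255).astype(np.uint8),(390,390),interpolation=cv2.INTER_NEAREST))
save(np.hstack(o),'6.png')
```

```text
[ 15  14  14  10  15  14  16 105  37  12  16  21  16   7  24 103  56  16
  14  20  19  35 113]
[  9  12  10   9   6  11 111  52  35  35  32  21  29  26  34  29  92 109
  16  14  17  16  16]
```

View pics/6.png

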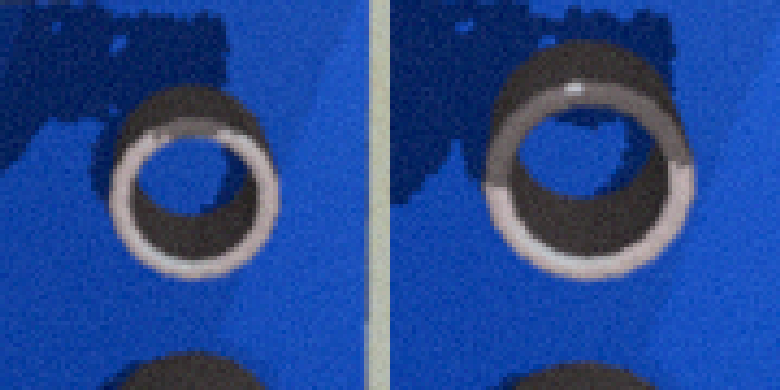

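The crop shows the rim outlines. The outer rim centre is at about (327.3,215.3) in view 4 and (330.7,220.8) in view 5.

Run:
```python
from h import *
a=[]
for n,u,w in(('4',(327.3,215.3),172/4.333),('5',(330.7,220.8),210/4.333)):
    v=np.load(f'v_{n}.npz');C=(v['f'],v['K'],v['R'],v['c']);p=onz(C,u,44);a.append(ray(C,u))
    print(p,w*(C[2].T@(p-C[3]))[2]/C[1][0,0])
print(tri(a))
X=np.mean([onz((0,0,0,0),u,44) for u in []],axis=0) if 0 else onz(C,(330.7,220.8),44)
for z in(90,12): print(go((X[0],X[1],z),-.207))
```

```text
[528.8853429  360.95353909  44.        ] 45.702907353063964
[529.19250995 361.32520005  44.        ] 44.98525413346985
(array([528.64643916, 358.08889741,  34.59964803]), [0.2, 0.2])
([2.58, 9.09, 0.94], -0.006)
([2.6, 16.89, 0.93], -0.006)
```

```bash
python3 -m crank '[[0,2.6,4,0.9,0],[0,2.6,8,0.9,0],[0,2.6,11,0.9,0],[0,2.6,14,0.9,0],[0,2.6,16.6,0.9,0],[0,2.6,16.6,0.9,0],[0,2.6,16.6,0.9,0],[1,2.6,16.6,0.9,0],[1,2.6,16.6,0.9,0],[1,2.6,16.6,0.9,0],[1,2.6,16.6,0.9,0],[1,2.6,16.6,0.9,0],[1,2.6,16.6,0.9,0],[1,2.6,16.6,0.9,0]]' 40
python3 - <<'E'
from h import *
st()
E
```

```text
clock: 8.6
tcp_pos: [528.5, 359.9, 14.5]
eef_rot: [-1.57, 0.001, -1.785]
force: [-1.9, -1.1, 6.9]
opening: 45.1
8.6 [528.5 359.9  14.5] [-1.570e+00  1.000e-03 -1.785e+00] [-1.9 -1.1  6.9] 45.1 [-0.32  0.86 -0.51  1.65  0.56  0.77 -1.3 ]
```

```bash
python3 -m crank '[[1,0,-4,0,0],[1,0,-9,0,0],[1,3,-14.5,0,0],[1,9,-14.5,0,0],[1,15,-14.5,0.8,0],[1,21,-14.5,2,0],[1,27,-14.5,4,0],[1,33,-14.5,6,0],[1,37,-14.5,7.6,0],[1,40,-14.5,8.1,0],[1,40,-14.5,8.1,0],[1,40,-14.5,8.1,0],[1,40,-14.5,8.1,0]]'; python3 b.py 7.png well sleeve_mid imager
python3 - <<'E'
from h import *
v=np.load('v_7.npz');C=(v['f'],v['K'],v['R'],v['c']);f=v['f'].astype(int)
m=((f[:,:,0]>100)&(f[:,:,2]<90)&(f[:,:,0]>f[:,:,1]*1.1)).astype(np.uint8); n,l,s,cc=cv2.connectedComponentsWithStats(m)
print([(a.tolist(),c.round(1).tolist()) for a,c in zip(s[1:],cc[1:]) if a[4]>100])
E
```

```text
clock: 10.22
tcp_pos: [522.3, -47.0, 158.5]
eef_rot: [-1.571, 0.001, -1.782]
force: [0.3, 1.1, -0.0]
opening: 45.6
10.22 [522.3 -47.  158.5] [-1.571e+00  1.000e-03 -1.782e+00] [ 0.3  1.1 -0. ] 45.6 [ 0.48  0.5  -0.61  1.9   0.37  0.85 -0.53]
well [ 513.3 -104.6   51.1] 0.95 [324. 267.]
sleeve_mid [524.6 -45.  146.4] 0.68 [324. 245.]
imager [ 5.648e+02 -1.184e+02  2.000e-01] 0.69 [376. 246.]
[([300, 250, 51, 30, 1179], [323.5, 264.2])]
```

View pics/7.png

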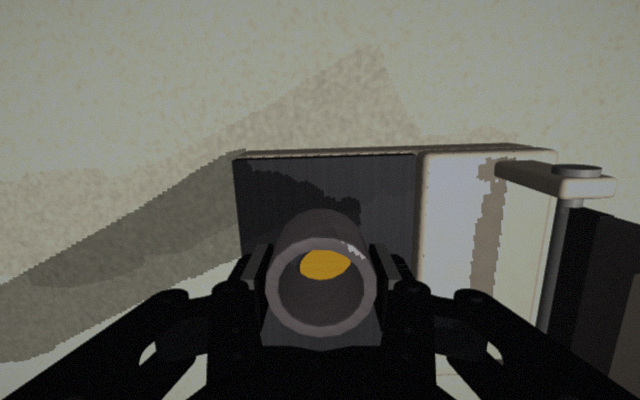

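View 7 shows the held sleeve's rim (x 265-377, y 237-340), with the brass floor visible through it at (323,264).

Run:
```python
from h import *
v=np.load('v_7.npz');C=(v['f'],v['K'],v['R'],v['c'])
p,R=pose()
for u in((321,288.5),(323,288.5),(321,290)):
    q=onz(C,u,p[2]+29.5); print(q, q-p)
q=onz(C,(321,288.5),188);print('diam',112*(C[2].T@(q-C[3]))[2]/C[1][0,0])
off=np.array([.7,1.4])
for z in(100,80,70): print(z,go((514-off[0],-107-off[1],z),-.212))
```

```text
[522.90849177 -45.97869075 187.81177724] [ 0.61281205  1.79422539 29.5       ]
[523.69408656 -46.14693524 187.81177724] [ 1.39840684  1.62598091 29.5       ]
[522.76700435 -46.63992434 187.81177724] [ 0.47132463  1.13299181 29.5       ]
diam 44.91659420743983
100 ([6.12, 5.83, 0.4], -0.001)
80 ([6.12, 7.83, 0.4], -0.001)
70 ([6.12, 8.83, 0.4], -0.001)
```

```bash
python3 -m crank '[[1,3,3,0.2,0],[1,6.1,6,0.4,0],[1,6.1,7.5,0.4,0],[1,6.1,7.5,0.4,0],[1,6.1,7.5,0.4,0]]'; python3 -m crank '[[1,0,0.7,0,0],[1,0,1.4,0,0],[1,0,1.4,0,0],[1,0,1.4,0,0]]';python3 - <<'E'
from h import *
st();print(go((513.3,-108.5,58.5),-.212))
E
```

```text
clock: 11.05
tcp_pos: [514.2, -107.6, 84.1]
eef_rot: [-1.569, 0.001, -1.783]
force: [0.9, 0.3, -0.9]
opening: 45.2
clock: 11.55
tcp_pos: [513.3, -108.9, 69.3]
eef_rot: [-1.571, 0.0, -1.785]
force: [0.7, 0.2, -1.1]
opening: 45.4
11.55 [ 513.3 -108.9   69.3] [-1.571  0.    -1.785] [ 0.7  0.2 -1.1] 45.4 [ 0.53  0.63 -0.52  1.95  0.48  0.68 -0.5 ]
([-0.04, 1.08, -0.0], -0.002)
```

```bash
python3 -m crank '[[1,0,0.3,0,0],[1,0,0.5,0,0],[1,0,0.5,0,0]]'; python3 -m crank '[[1,0,0.3,0,0],[1,0,0.5,0,0],[1,0,0.5,0,0]]'
```

```text
clock: 11.92
tcp_pos: [513.4, -109.0, 64.2]
eef_rot: [-1.571, 0.0, -1.785]
force: [1.1, -0.8, -1.6]
opening: 45.4
clock: 12.3
tcp_pos: [513.4, -108.9, 59.1]
eef_rot: [-1.571, 0.0, -1.785]
force: [1.6, 0.3, -1.1]
opening: 45.4
```

```bash
python3 -m crank '[[1,0,0.1,0,0],[1,0,0.1,0,0],[0,0,0,0,0],[0,0,0,0,0],[0,0,0,0,0],[0,0,0,0,0],[0,0,-4,0,0],[0,0,-8,0,0],[0,0,-8,0,0],[0,-6,-14,0,0],[0,-6,-17,0,0],[0,-6,-17,0,0],[0,-6,-17,0,0]]'; python3 b.py 8.png sleeve_mid well mark_tip flap flap_bar
python3 - <<'E'
from h import *
for n in("scene","side"):
    C=cam(n)
    for q in("sleeve_mid","flap_bar","mark_tip","flap"): print(n,q,pt(C,n,q,1))
    save(C[0],n+'9.png'); np.savez('v_'+n,K=C[1],R=C[2],c=C[3],f=C[0])
E
```

```text
clock: 13.92
tcp_pos: [525.2, -51.0, 228.1]
eef_rot: [-1.572, -0.001, -1.785]
force: [-0.3, -0.4, -0.2]
opening: 85.4
13.93 [525.2 -51.  228.1] [-1.572e+00 -1.000e-03 -1.785e+00] [-0.3 -0.4 -0.2] 85.4 [ 0.53  0.41 -0.66  1.83  0.3   1.   -0.46]
sleeve_mid [ 512.  -113.3   45.8] 0.98 [321. 240.]
mark_tip [ 649.4 -133.9  126.9] 0.44 [485. 266.]
flap [ 652.3 -134.1  125.8] 0.89 [488. 265.]
scene sleeve_mid []
scene flap_bar [(array([ 679.3, -134.7,  306.4]), 0.86)]
scene mark_tip [(array([ 504.8, -211.9,  230. ]), 0.66)]
scene flap [(array([ 652.8, -129.7,  128.4]), 0.59)]
side sleeve_mid [(array([ 516.1, -111.5,   48.8]), 0.77)]
side flap_bar [(array([ 679. , -139. ,  309.9]), 0.69)]
side mark_tip [(array([ 508.5, -216.3,  227.1]), 0.41)]
side flap [(array([ 654.8, -128. ,  126.7]), 0.58)]
```

View pics/8.png

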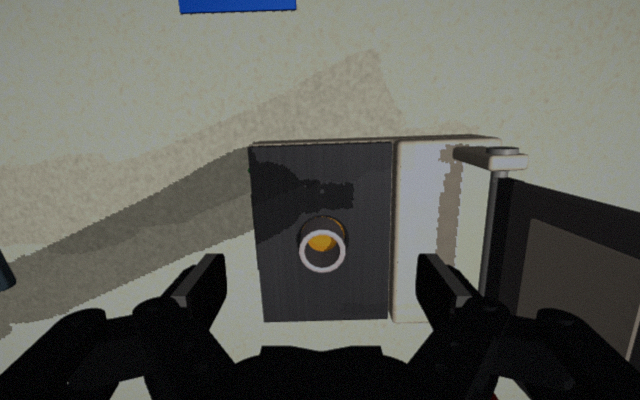

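View 8 shows the sleeve's rim at (323,251), seated upright in the well and released. I'll check its position numerically, then move above the yellow bar.

```bash
python3 - <<'E'
from h import *
v=np.load('v_8.npz');C=(v['f'],v['K'],v['R'],v['c'])
print('rim',onz(C,(323,251),88), 'diam if z88',46*(C[2].T@(np.array([514,-107,88])-C[3]))[2]/C[1][0,0])
for z in(360,):print(go((679,-139,z),-.213))
E
python3 -m crank '[[0,0,-6,0,0],[0,0,-12,0,0],[0,3,-13.2,4,0],[0,5,-13.2,9,0],[0,5.3,-13.2,13,0],[0,5.3,-13.2,16.9,0],[0,5.3,-13.2,16.9,0],[0,5.3,-13.2,16.9,0]]'; python3 b.py 10.png flap_bar sleeve_mid mark_tip flap well
```

```text
rim [ 514.95215984 -108.26229619   88.        ] diam if z88 44.358474912718385
([5.41, -13.07, 16.84], -0.001)
clock: 15.72
tcp_pos: [679.4, -137.5, 361.1]
eef_rot: [-1.572, 0.0, -1.784]
force: [0.1, 0.2, 1.1]
opening: 85.1
15.72 [ 679.4 -137.5  361.1] [-1.572  0.    -1.784] [0.1 0.2 1.1] 85.1 [ 0.49  0.6  -0.61  1.21  0.33  1.43 -0.3 ]
flap_bar [ 679.9 -136.2  306.1] 0.55 [321. 221.]
sleeve_mid [ 512.3 -108.8   43.4] 0.63 [205. 169.]
flap [ 650.3 -135.2  127.4] 0.61 [297. 178.]
well [ 513.8 -106.3   49.3] 0.88 [204. 168.]
```

View pics/10.png

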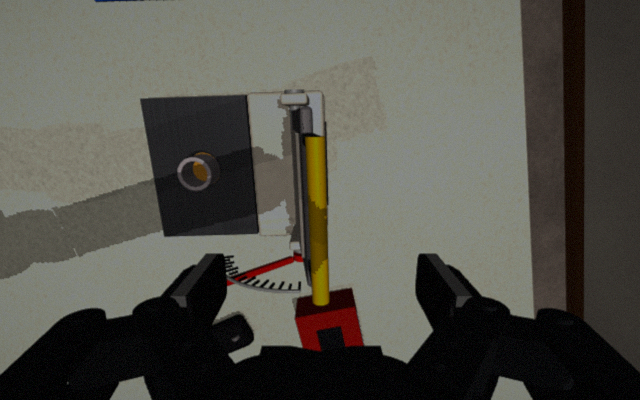

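View 10 shows the yellow bar from (316,138) to (321,303), centred between the open fingers, with the sleeve still in the well at (197,172). Now I'll descend and pinch.

```bash
python3 -m crank '[[0,0,3,0,0],[0,0,6,0,0],[0,0,7.2,0,0],[0,0,7.2,0,0],[0,0,7.2,0,0],[1,0,7.2,0,0],[1,0,7.2,0,0],[1,0,7.2,0,0],[1,0,7.2,0,0],[1,0,7.2,0,0],[1,0,7.2,0,0],[1,0,7.2,0,0],[1,0,7.2,0,0],[1,0,7.2,0,0]]' 40
python3 - <<'E'
from h import *
st()
p,R=pose()
h0=np.array([651.2,-135.2,125]);u=np.array([.9774,-.2113,0])
b=p+[0,0,18.7]; d=b-h0; a0=np.arctan2(d[2],-d@u); r=np.hypot(d[2],d@u); print('angle',a0,np.degrees(a0),'r',r)
# arc about a hinge consistent with r=185: rows relative shift in tool axes cm
for a in np.arange(a0,.68,-.0625*1.5):
    D=185*(-(np.cos(a)-np.cos(a0))*u+np.array([0,0,np.sin(a)-np.sin(a0)])); print(round(a,3),np.round(R.T@D/10,2).tolist())
a=.69;D=185*(-(np.cos(a)-np.cos(a0))*u+np.array([0,0,np.sin(a)-np.sin(a0)])); print(round(a,3),np.round(R.T@D/10,2).tolist())
E
```

```text
clock: 17.77
tcp_pos: [679.9, -138.1, 289.4]
eef_rot: [-1.571, -0.0, -1.785]
force: [-0.2, 0.2, 1.7]
opening: 10.8
17.77 [ 679.9 -138.1  289.4] [-1.571 -0.    -1.785] [-0.2  0.2  1.7] 10.8 [ 0.5   0.64 -0.6   1.31  0.36  1.3  -0.32]
angle 1.7262849526089914 98.90884202143654 r 185.33130834197536
1.726 [0.0, 0.0, 0.0]
1.633 [0.0, -0.19, -1.72]
1.539 [0.0, -0.21, -3.46]
1.445 [0.01, -0.08, -5.19]
1.351 [0.01, 0.22, -6.89]
1.258 [0.01, 0.67, -8.57]
1.164 [0.01, 1.29, -10.19]
1.07 [0.01, 2.05, -11.75]
0.976 [0.01, 2.95, -13.23]
0.883 [0.02, 3.98, -14.62]
0.789 [0.02, 5.15, -15.9]
0.695 [0.02, 6.42, -17.07]
0.69 [0.02, 6.5, -17.13]
```

```bash
python3 -m crank '[[1,0,-0.1,-0.5,0],[1,0,-0.16,-1.1,0],[1,0,-0.19,-1.72,0],[1,0,-0.21,-2.6,0],[1,0,-0.21,-3.46,0],[1,0,-0.16,-4.3,0],[1,0,-0.08,-5.19,0],[1,0,0.06,-6.05,0],[1,0,0.22,-6.89,0],[1,0,0.44,-7.75,0],[1,0,0.67,-8.57,0],[1,0,0.67,-8.57,0]]'
cat > e.py <<'E'
from h import *
st();p,R=pose()
h0=np.array([651.2,-135.2,125]);u=np.array([.9774,-.2113,0])
d=p+[0,0,18.7]-h0; a0=np.arctan2(d[2],-d@u); print('angle',a0,'r',np.hypot(d[2],d@u))
for a in list(np.arange(a0-.06,.69,-.06))+[.69]:
    D=185*(-(np.cos(a)-np.cos(a0))*u+np.array([0,0,np.sin(a)-np.sin(a0)])); print(round(a,3),np.round(R.T@D/10,2).tolist())
E
python3 e.py
```

```text
clock: 19.27
tcp_pos: [593.5, -121.7, 282.2]
eef_rot: [-1.574, -0.004, -1.786]
force: [-3.5, -7.1, 4.7]
opening: 10.4
19.27 [ 593.5 -121.7  282.2] [-1.574 -0.004 -1.786] [-3.5 -7.1  4.7] 10.4 [ 0.58  0.49 -0.64  1.57  0.31  1.18 -0.34]
angle 1.245963221257504 r 185.57923936161222
1.186 [0.0, 0.39, -1.04]
1.126 [0.0, 0.84, -2.05]
1.066 [0.0, 1.35, -3.04]
1.006 [0.0, 1.92, -3.99]
0.946 [0.0, 2.55, -4.91]
0.886 [0.0, 3.22, -5.79]
0.826 [0.0, 3.96, -6.62]
0.766 [0.0, 4.73, -7.41]
0.706 [0.0, 5.56, -8.15]
0.69 [0.0, 5.79, -8.34]
```

```bash
python3 -m crank '[[1,0.05,0.39,-1.04,0],[1,0.1,0.84,-2.05,0],[1,0.1,1.35,-3.04,0],[1,0.1,1.92,-3.99,0],[1,0.1,2.55,-4.91,0],[1,0.1,3.22,-5.79,0],[1,0.1,3.96,-6.62,0],[1,0.1,4.35,-7.03,0],[1,0.1,4.73,-7.41,0],[1,0.1,4.73,-7.41,0],[1,0.1,4.73,-7.41,0]]'; python3 e.py
python3 - <<'E'
from h import *
F=[]
for n in("scene","side"):
    C=cam(n)
    for q in("flap_bar","mark_tip","flap","sleeve_mid"): print(n,q,pt(C,n,q,1))
    np.savez('v_'+n,K=C[1],R=C[2],c=C[3],f=C[0]); u=proj(C,(560,-150,190)).astype(int)
    F.append(cv2.resize(C[0][u[1]-60:u[1]+60,u[0]-60:u[0]+60],(400,400),interpolation=cv2.INTER_CUBIC)); print(u)
save(np.hstack(F),'11.png')
E
```

```text
clock: 20.65
tcp_pos: [520.7, -107.4, 234.0]
eef_rot: [-1.575, -0.004, -1.787]
force: [-2.4, -8.1, -2.3]
opening: 10.5
20.65 [ 520.7 -107.4  234. ] [-1.575 -0.004 -1.787] [-2.4 -8.1 -2.3] 10.5 [ 0.63  0.41 -0.66  1.82  0.3   1.02 -0.36]
angle 0.7631008690037578 r 184.6955696301175
0.703 [-0.0, 0.83, -0.74]
0.69 [-0.0, 1.01, -0.89]
scene flap_bar [(array([ 522.8, -109.5,  251.6]), 0.61)]
scene mark_tip [(array([ 505.5, -210.3,  228.4]), 0.5)]
scene flap [(array([ 652.8, -129.3,  126.6]), 0.8)]
scene sleeve_mid []
[275 182]
side flap_bar [(array([ 522.5, -112.5,  253.5]), 0.66)]
side mark_tip [(array([ 504.2, -213.3,  226.6]), 0.48)]
side flap [(array([ 654.5, -131. ,  128.1]), 0.56)]
side sleeve_mid [(array([ 517.2, -109. ,   50.2]), 0.67)]
[355 153]
```

View pics/11.png

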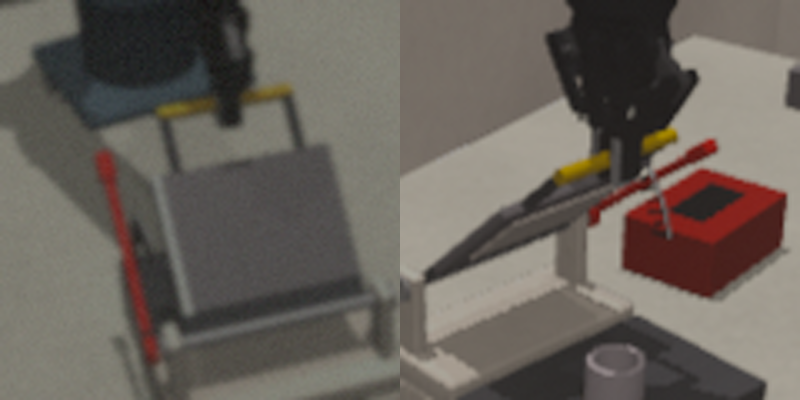

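View 11 shows the flap held by its bar and nearly parallel with the red pointer. I'll fit the pointer's angle from its line in both views.

Run:
```python
from h import *
from scipy.optimize import least_squares
h0=np.array([651.2,-135.2,125]);u=np.array([.9774,-.2113,0]);v=np.array([.2113,.9774,0]);H=h0-105*v
def P(a,r): return H+r*(-np.cos(a)*u+np.sin(a)*np.array([0,0,1]))
L={}
for n in("scene","side"):
    w=np.load(f'v_{n}.npz');f=w['f'].astype(int);C=(f,w['K'],w['R'],w['c']);L[n]=C
    g=cv2.GaussianBlur(w['f'],(0,0),.6).astype(int)
    m=(g[:,:,0]>90)&(g[:,:,1]<.45*g[:,:,0])&(g[:,:,2]<.45*g[:,:,0])
    c=np.zeros(m.shape,np.uint8);cv2.line(c,tuple(int(k) for k in proj(C,P(.69,15))),tuple(int(k) for k in proj(C,P(.69,150))),1,9)
    ys,xs=np.where(m&(c>0)); pts=np.float32(np.c_[xs,ys]); vx,vy,x0,y0=cv2.fitLine(pts,cv2.DIST_HUBER,0,.01,.01).ravel(); N=np.array([-vy,vx])
    # slope-only angle and through-points angle
    def s(a):
        d=proj(C,P(a,150))-proj(C,P(a,20)); return np.array([d@N/np.linalg.norm(d)])
    def q(a): return np.array([(proj(C,P(a[0],r))-[x0,y0])@N for r in(150,)])
    print(n,len(pts),pts.min(0),pts.max(0),'slope',least_squares(lambda a:s(a[0]),[.7]).x,'tipline',least_squares(q,[.7]).x, 'resid near hinge px',(proj(C,P(.69,20))-[x0,y0])@N)
tips={'scene':(246.2,169.1),'side':(389.8,137.1)}
X,e=tri([ray(L[n],tips[n]) for n in tips]); d=X-H; print(X,e,'lat',d@v,'r',np.hypot(d@u,d[2]),'angle',np.arctan2(d[2],-d@u))
```

```text
scene 82 [245. 168.] [259. 224.] slope [0.33943472] tipline [0.75867277] resid near hinge px 1.4310483579056283
side 62 [352. 135.] [388. 158.] slope [0.68121977] tipline [0.69785131] resid near hinge px 0.9149577472097773
[ 503.55475082 -211.94580151  225.909927  ] [3.9, 3.9] lat -1.2131503015555127 r 163.06561253285363 angle 0.6672526433239042
```

```bash
python3 -m crank '[[1,0.1,0.35,-0.3,0],[1,0.2,0.7,-0.6,0],[1,0.3,1.05,-0.92,0],[1,0.3,1.05,-0.92,0],[1,0.3,1.05,-0.92,0],[1,0.3,1.05,-0.92,0],[1,0.3,1.05,-0.92,0]]'; python3 e.py|head -3
python3 - <<'E'
from h import *
F=[]
for n in("scene","side"):
    B=[];T=[];G=[]
    for k in range(3):
        C=cam(n)
        for q,l in(("flap_bar",B),("mark_tip",T),("flap",G)):
            r=pt(C,n,q,1)
            if r: l.append(r[0][0])
    print(n,*[np.mean(l,0).round(1) for l in(B,T,G) if l],'mid',pt(C,n,'sleeve_mid',1))
    np.savez('v_'+n,K=C[1],R=C[2],c=C[3],f=C[0]); u=proj(C,(560,-150,190)).astype(int)
    F.append(cv2.resize(C[0][u[1]-60:u[1]+60,u[0]-60:u[0]+60],(400,400),interpolation=cv2.INTER_CUBIC))
save(np.hstack(F),'12.png')
st()
E
```

```text
clock: 22.02
tcp_pos: [512.8, -105.9, 224.5]
eef_rot: [-1.573, -0.0, -1.785]
force: [-5.0, -2.5, 0.6]
opening: 10.4
22.02 [ 512.8 -105.9  224.5] [-1.573 -0.    -1.785] [-5.  -2.5  0.6] 10.4 [ 0.64  0.41 -0.66  1.85  0.3   0.99 -0.36]
angle 0.695991610386342 r 184.32015051144683
0.69 [0.0, 0.09, -0.07]
scene [ 517.1 -107.2  242.7] [ 549.7 -285.9  152.6] [ 652.3 -130.2  127.1] mid []
side [ 514.6 -111.5  244.2] [ 508.1 -215.8  227. ] [ 655.6 -130.3  124.9] mid [(array([ 514.8, -106.7,   48.8]), 0.77)]
23.32 [ 512.8 -105.8  224.5] [-1.573 -0.    -1.785] [-5.5 -2.7  0.8] 10.8 [ 0.64  0.41 -0.66  1.85  0.3   0.99 -0.36]
```

View pics/12.png

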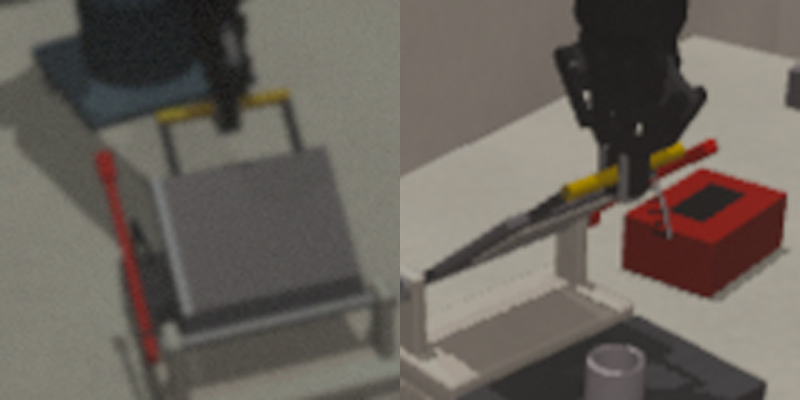

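View 12 shows the flap lying along the pointer and the sleeve standing in the well. Every estimate agrees to about 0.03 rad (flap 0.70-0.71, pointer 0.67-0.70; limit 0.07), so I'm handing in.

```bash
python3 -c "
from h import *
print(workorder.finish_job()); st()"
```

```text
the job is handed in; nothing more can be done
None
the job is handed in; nothing more can be done
```

I put the 46 mm sleeve in the well and let go of it. I then swung the flap down to the red pointer by its yellow bar and handed the job in at about 23.3 s while still holding it. The job reports no verdict, so the results below are from my own last checks.

- **Sleeve:** It went in without any contact force. The last views show it upright, with its lower end at a height of about 49 mm (floor 48 mm) and its rim within about 1.5 mm of the well centre I measured.
- **Flap:** It was at rest at about 0.70 rad by the arm's pose, or 0.71 by the side camera. The opening read about 10.5 mm on the 12 mm bar, and the force on the tool was about 6 N.
- **Pointer:** The networks and the side view put it at 0.67 to 0.70 rad. The flap is therefore within about 0.04 rad of it, against a limit of 0.07.

**Checks that failed or disagreed:**
- The scene camera sees the pointer nearly end-on. Its line fits gave 0.34 and 0.76 rad, and one of its last three tip detections was plainly wrong, so I ignored those.
- Two-view heights came out off: the sleeve rim at about 35 mm (44 mm expected) and the well floor at about 53 mm (48 mm expected). I used the given heights there; with them, the views agreed to within about 1 to 2 mm.
- A sideways force of up to 8 N built up during the swing, probably because my estimate of the imager's yaw was slightly off. A small sideways shift brought it down to under 3 N.

I did not re-measure the other two sleeves, the bottle, the mouse or the carton at the end, but nothing in the moves or pictures suggested they had been touched.

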